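# Catch the storage box lid and lower it shut

### The job

The lid of the wooden storage box stands open. Tip it forward from behind, catch it on the outside of your fingers as it falls, and let it down gently by its front tab until it is fully shut, without letting it slam. Do not grip or pinch the lid, do not knock it hard, leave the things around the box alone, and finish with the hand clear of everything.

Things in the scene. Friction and masses are not known exactly. Their poses are not given: they have to be found in the camera images.
- box: Open wooden storage box, 170 (x) x 260 (y) x 110 mm high, walls 8 mm, fixed to the worktop. Origin: centre of its underside. Its x axis points from its front wall to its back wall, where the lid is hinged; z up. Yaw varies up to 0.35 rad. It holds a few low things, all below the rim.
- lid (a joint): Lid angle: 0 shut, 1.57 upright, stop at 1.8 leaning back; starts 1.51 to 1.69. Worn soft-close hinge (friction 0.06 N m, damping 0.24 N m s/rad), lid about 0.35 kg: it stays put within about 0.12 rad of upright; drawn forward below about 1.35 it falls, slowly at first (1.3 to 2 s from 1.28 to 0.5), and if not caught slams at about 1 rad/s.
- lid_tab (a point): Mid front edge of the lid's pull tab, mid-thickness, 200 mm from the hinge line. Lid: board 170 x 260 x 8 mm; tab 110 mm wide, 8 thick, 30 mm beyond the lid's front edge, so when shut it overhangs the box's front by 30 mm, underside 110 mm above the worktop. Axes turn with the lid: x from tab to hinge, y along the hinge, z out of its outer face (up when shut).
- lid_hinge (a point): Middle of the hinge line, on the top of the box's back wall, level with the lid's underside (110 mm above the worktop). The lid's underside lies in the plane through the hinge line. Axes turn with the lid.
- jar_mid (a point): Clear glass jar with brass cap, 72 mm diameter, 125 mm tall, loose, beside the box; bystander. Point: half-way up on its axis.
- bottle_mid (a point): Amber bottle, 66 mm diameter, 170 mm tall, loose, beside the box; bystander. Point: half-way up on its axis.
- cup_mid (a point): White ceramic cup, 72 mm diameter, 75 mm tall, loose, behind the box; bystander. Point: half-way up on its axis.
Mind the look-alikes: they are no part of the job. Of the things that look like the part that bears bottle_mid, the middle-sized one is meant.

How it is judged:
On the way, in this order (a step that is already met when the one before it is completed fails the run):
1. the lid has been drawn forward past its balance point (value of joint lid below 1.3 rad).
2. the falling lid is caught and borne by the fingers, part-way down and stopped or going down slowly (value of joint lid between 0.08 and 0.7 rad and velocity of joint lid above -0.5 rad/s and contact force between the fingers and box above 0.2 N), for 0.15 s.
3. the lid is shut (value of joint lid below 0.03 rad), for 0.2 s.
At the end, for the whole second after the job is handed in: The lid is shut (within 0.03 rad, 6 mm at the tab) and still, and the jar, bottle and cup stand upright within 20 mm of where they were (value of joint lid below 0.03 rad and velocity of joint lid between -0.05 and 0.05 rad/s and distance of each of jar_mid, bottle_mid, cup_mid from where it was at the start of the episode below 0.02 m and angle between each of jar_mid, bottle_mid, cup_mid's own z axis and vertical below 0.15 rad); the robot touches nothing.
It fails at once if the lid slams: it still falls faster than 0.7 rad/s when nearly shut (0.1 to 0.03 rad) (value of joint lid between 0.03 and 0.1 rad and velocity of joint lid below -0.7 rad/s).
It fails at once if the lid is pinched between the fingers (contact force between the fingers and box above 0.5 N and x of the grasp point in the frame of lid_tab between -0.004 and 0.2 m and y of the grasp point in the frame of lid_tab between -0.13 and 0.13 m and z of the grasp point in the frame of lid_tab between -0.006 and 0.006 m).
It fails at once if the box or lid is struck or pressed with more than 60 N (contact force between the fingers and box above 60 N).
It fails at once if a bystander is knocked over, lifted or pushed away (distance of any of jar_mid, bottle_mid, cup_mid from where it was at the start of the episode above 0.03 m).
It also fails if it takes over 48 s, if anything falls off the work surface, if the arm or the gripper's body presses on something with over 40 N, if the wrist force passes 120 N, or if a joint passes its speed limit or range.

### The arm

A 6-joint arm with a two-finger parallel gripper is mounted at the origin on the work surface. World frame = base frame: x ahead of the robot, y to its left, z up, the work surface at z = 0. Lengths are in m, angles in rad, forces in N, time in s.
With the tool pointing down it reaches from about 0.35 to 0.85 m from the base axis. Payload 8.1 kg.
Tool frame: the origin (TCP) lies on the centre line of the jaws, within the pads' length; the fingertips stand 17 mm ahead of it and the grasp point (between the pads) lies 2 mm behind it (robot.tip_reach is the z of the fingertips in the tool frame, in m); z points along the fingers, y is the direction in which the jaws open and shut (so a half turn about z gives the same grasp; the last joint's range is limited). The gripper opens to 93 mm and grips with 3 to 60 N. Pads are 15 mm wide; open, the fingers measure 128 mm over their backs; the gripper's body (75 mm by 188 mm) begins 65 mm behind the grasp point.
Start: joints at [1.077, 0.13, 1.488, -0, 1.523, -0.085], TCP at [0.238, 0.551, 0.236] pointing down, gripper open.
Joint ranges: [-2.96, 2.96], [-0.89, 2.26], [0.02, 2.5], [-1.34, 4.48], [0, 2.73], [-2.66, 2.66]. Speed limits (rad/s): [2.39, 2.39, 2.79, 3.14, 3.14, 3.14].

### API

Orientations are given as a rotation vector (axis times angle).
In Python, from plant import robot, read_camera, ticket gives the robot as it stands.
- The arm moves only by the tool arm_command, never from a script. Its argument "rows" is a list of rows, each a list of 7 numbers: the shift along the world's x, y, z each as a share of 0.8 m, from -1 to 1, then the turn, a rotation vector about the world's x, y, z each as a share of 30 degrees, from -1 to 1, then the closure, from 0 (fully open) to 1 (shut). A call has 1 to 12 rows; each row is the pose to reach, as a shift and turn from the pose measured when the call began; what a row does not reach only later rows make up. A row lasts 1/12 s, in which the tool goes at most 41.7 mm and 7.16 degrees, less where a joint would pass 70% of its speed; a pose out of reach is approached as far as the arm can. A call with a number of a shift or a turn outside -1 to 1 is refused whole. A call with a gripper value outside its range is refused whole. The fingers move at their own pace and stop on an object; "grip_force" is the grip in N (left out, the last holds). Time passes only in rows, so rows that repeat a pose let the fingers close. It gives the time, the measured TCP pose, the force and the opening at its end, in the units of the state.
- robot.read_state(): the state, without advancing time (a new reading comes with each control period).
- read_camera(name): name is "scene" or "side" or "wrist"; returns a dict with "frame" (384x512x3 uint8, red, green, blue), "camera_matrix" (3x3 intrinsics, pixels), "cam_to_world" (4x4, takes a point from camera to world coordinates). Camera axes: x right, y up, looking along -z (the intrinsics and any distortion apply to the point x, -y, -z); pixel columns grow to the right and rows downward; lengths in m; the calibration is good to about 2 mm. The wrist camera is an equidistant fisheye: a pixel r from the principal point sees the ray r / f radians off the axis. A picture is of the moment at which its call begins. There is no depth.
- ticket.close_job(): hands the job in, once; it reports no verdict.
The state is a dict: "t": time; "q": joint angles; "dq": joint speeds; "joint_torque": joint torques, N m; "tool_pos": TCP position; "orientation": TCP orientation; "force": force on the tool from outside, world axes, zero at the start; "wrist_torque": the same for the moment, N m; "opening": finger opening in m.
Only numpy, scipy, OpenCV 4.12 (cv2) and the standard library are available. Lean on these libraries where they do the work, as an engineer would, in place of code of your own. Each camera call takes 0.05 s, during which the arm holds its last target.

## Working session

There is one attempt and no reset: what is moved stays moved. The work goes in short steps, Python scripts to look and compute and a tool call to move; the robot and the scene stay as the last step left them, time stands still between calls to the robot, and variables do not carry over. Pictures are saved under pics/ and viewed, and the job is handed in when it is done.

Besides the shell and the picture viewer there is one more tool, called by a JSON object that holds its "api" and its "payload", one argument or row to a line. arm_command: Moves the arm, as the interface text tells. Shift numbers are shares of 0.8 m and turn numbers shares of 30 degrees, none past 1 either way. Its arguments: {"type":"object","properties":{"rows":{"type":"array","items":{"type":"array","items":{"type":"number","minimum":-1,"maximum":1}}},"grip_force":{"type":"number"}},"required":["rows"]}

```bash
ls; mkdir -p pics; cat > h.py <<'E'
import numpy as np, cv2
from plant import robot, read_camera, ticket
def snap(n,f):
    r=read_camera(n); cv2.imwrite(f'pics/{f}.png',r['frame'][:,:,::-1]); np.savez(f'pics/{f}.npz',K=r['camera_matrix'],T=r['cam_to_world']); return r
def proj(P,K,T):
    P=np.atleast_2d(P); c=(np.c_[P,np.ones(len(P))]@np.linalg.inv(T).T)[:,:3]
    u=K[0,0]*c[:,0]/-c[:,2]+K[0,2]; v=K[1,1]*-c[:,1]/-c[:,2]+K[1,2]; return np.c_[u,v]
def onz(u,v,z,K,T):
    d=np.array([(u-K[0,2])/K[0,0],-(v-K[1,2])/K[1,1],-1]); d=T[:3,:3]@d; o=T[:3,3]; return o+d*(z-o[2])/d[2]
E
python3 - <<'E'
from h import *
for n in ['scene','side','wrist']:
    r=snap(n,n+'0'); print(n,r['camera_matrix'],r['cam_to_world'],[k for k in r])
print(robot.read_state())
E
```

```text
pics
scene [[385.618899     0.         254.28565357]
 [  0.         385.618899   190.56764934]
 [  0.           0.           1.        ]] [[ 0.99886684  0.04295495 -0.0204916   0.58026206]
 [-0.04756378  0.88607387 -0.46109737 -0.35213163]
 [-0.00164935  0.46154953  0.88711291  0.81650684]
 [ 0.          0.          0.          1.        ]] ['frame', 'camera_matrix', 'cam_to_world']
side [[356.98980604   0.         254.67902213]
 [  0.         356.98980604 192.98001585]
 [  0.           0.           1.        ]] [[ 0.28179383  0.53097888 -0.7991581   0.01977568]
 [-0.95938554  0.1445592  -0.24224373 -0.15297684]
 [-0.01310065  0.83496351  0.55014935  0.50500959]
 [ 0.          0.          0.          1.        ]] ['frame', 'camera_matrix', 'cam_to_world']
wrist [[297.31863964   0.         254.35018357]
 [  0.         297.31863964 187.37362303]
 [  0.           0.           1.        ]] [[ 0.39774243 -0.88243251 -0.25122463  0.1679974 ]
 [ 0.91749608  0.38212912  0.11035527  0.57976679]
 [-0.00138083 -0.27439059  0.96161733  0.38305288]
 [ 0.          0.          0.          1.        ]] ['frame', 'camera_matrix', 'cam_to_world']
{'t': 0.15, 'q': array([ 1.07658203e+00,  1.31028851e-01,  1.48901161e+00,  2.84154931e-05,
        1.52298345e+00, -8.54112487e-02]), 'dq': array([-2.05478372e-03, -2.20597704e-04, -2.59525821e-03,  1.80981688e-03,
        1.90062530e-03,  7.78452231e-05]), 'joint_torque': array([ 1.17272964e-03, -5.60477936e+01, -4.92331517e+01,  7.68734165e-02,
        3.03259282e-02, -1.30987783e-04]), 'tool_pos': array([0.23829089, 0.55021203, 0.23481343]), 'orientation': array([-6.37597606e-01, -3.07576470e+00,  2.14142165e-03]), 'force': array([0.31167172, 0.31804125, 0.51308615]), 'wrist_torque': array([-0.00534976, -0.04961823,  0.02869183]), 'opening': 0.09301187881209383}
```

View pics/scene0.png

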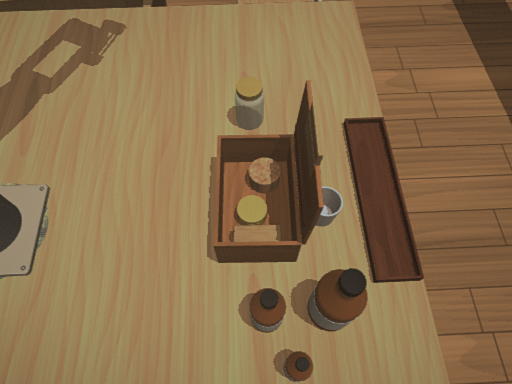

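View pics/side0.png

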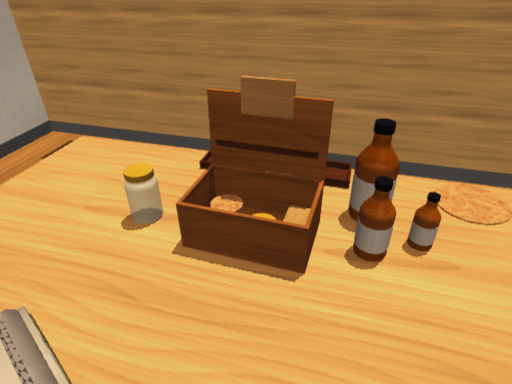

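View pics/wrist0.png

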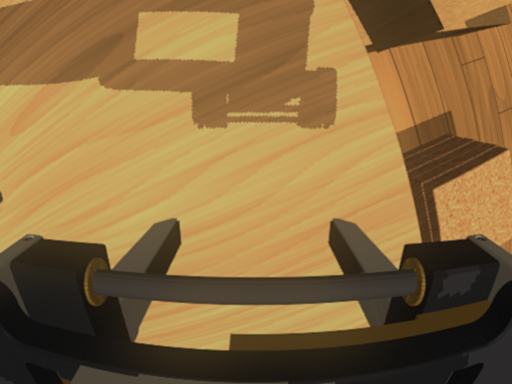

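```bash
python3 - <<'E'
import cv2
a=cv2.imread('pics/scene0.png')[75:275,200:360]; cv2.imwrite('pics/c1.png',cv2.resize(a,None,fx=3,fy=3,interpolation=cv2.INTER_CUBIC))
a=cv2.imread('pics/side0.png')[70:280,170:345]; cv2.imwrite('pics/c2.png',cv2.resize(a,None,fx=2.8,fy=2.8,interpolation=cv2.INTER_CUBIC))
E
```

```text
(no output)
```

View pics/c1.png

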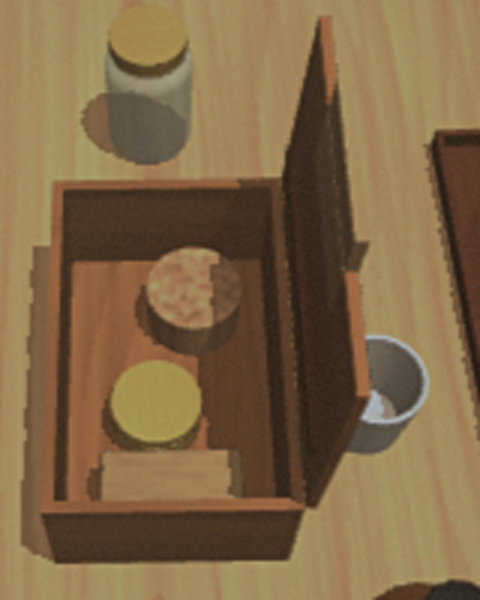

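View pics/c2.png

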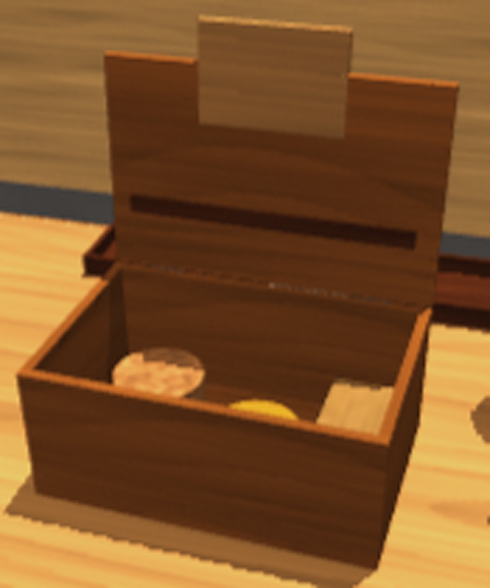

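```bash
cat > fit.py <<'E'
from h import *
from scipy.optimize import least_squares
def model(p):
    x,y,w,th=p; c,s=np.cos(w),np.sin(w)
    W=lambda q:np.array([x+c*q[0]-s*q[1],y+s*q[0]+c*q[1],q[2]])
    def L(r,yy,h): # r from hinge along lid, h thickness outward
        return W([.085-r*np.cos(th)+h*np.sin(th),yy,.11+r*np.sin(th)+h*np.cos(th)])
    return W,L
S0=[((-.085,.13,.11),218,136),((-.085,-.13,.11),214,246),((.085,-.13,.11),301,245.7),((-.085,-.13,0),218.7,262.3),((.085,-.13,0),296.3,261.3)]
S1=[((-.085,.13,.11),177.1,203.9),((-.085,-.13,.11),308.2,227.9),((.085,-.13,.11),323.6,181.4),((.085,.13,.11),212.1,164.6),((-.085,-.13,0),305,274.6),((-.085,.13,0),182.5,245.7)]
L1=[((.17,.13,0),208.2,88.9),((.17,-.13,0),333.6,101.1),((.2,.055,0),241.4,76.1),((.2,-.055,0),295.4,80)]
L0=[((.17,.13,.004),308.3,80),((.17,-.13,.004),320,207.7)]
if __name__=='__main__':
    a=np.load('pics/scene0.npz');b=np.load('pics/side0.npz')
    def res(p):
        W,L=model(p);r=[]
        for q,u,v in S0:r+=list(proj(W(q),a['K'],a['T'])[0]-[u,v])
        for q,u,v in S1:r+=list(proj(W(q),b['K'],b['T'])[0]-[u,v])
        for q,u,v in L0:r+=list(proj(L(*q),a['K'],a['T'])[0]-[u,v])
        for q,u,v in L1:r+=list(proj(L(*q),b['K'],b['T'])[0]-[u,v])
        return np.array(r)
    o=least_squares(res,[.6,0,0,1.6],loss='soft_l1');print(o.x);print(res(o.x).reshape(-1,2).round(1))
    # bystanders
    K,T=a['K'],a['T']
    W,L=model(o.x)
    print('hinge',W([.085,0,.11]),'tab',L(.2,0,.004))
    for n,u,v,z in [('jar cap top',249.5,86,.125),('cup rim',328,201,.075),('bottle mid cap',268.5,297,.17),('bottle big',351,281,.2),('small',301,364,.1)]:
        print(n,onz(u,v,z,K,T))
    K,T=b['K'],b['T']
    for n,u,v,z in [('jar base',147,214,0),('mid b cap',384,184,.17),('mid base',371,252,0),('bigcap',385,127,.24),('jarcap',139.5,171,.125)]:
        print(n,onz(u,v,z,K,T))
E
python3 fit.py
```

```text
[ 0.60109296  0.02546632 -0.03744217  1.61604206]
[[-0.6 -0.9]
 [-1.2  0.1]
 [ 0.3 -0.5]
 [-1.   0.7]
 [-0.4  0.9]
 [-0.9 -1.3]
 [ 0.4  0.3]
 [ 0.9 -1.6]
 [ 0.1 -2.1]
 [-0.4 -1.6]
 [ 0.7 -0.4]
 [-0.3 -0. ]
 [ 0.7  0.3]
 [-0.9 -0.3]
 [ 0.1 -0.8]
 [-0.5  0.4]
 [ 0.1  0.9]]
hinge [0.68603339 0.02228448 0.11      ] tab [0.69906621 0.02179628 0.3096144 ]
jar cap top [0.59818049 0.28494665 0.125     ]
cup rim [7.53520378e-01 5.57261734e-04 7.50000000e-02]
bottle mid cap [ 0.60922734 -0.21526539  0.17      ]
bottle big [ 0.7418155  -0.20269069  0.2       ]
small [ 0.66021523 -0.31494618  0.1       ]
jar base [0.59903546 0.29074776 0.        ]
mid b cap [ 0.59367167 -0.21676777  0.17      ]
mid base [ 0.60554219 -0.22172076  0.        ]
bigcap [ 0.68139853 -0.20673605  0.24      ]
jarcap [0.58914658 0.27787849 0.125     ]
```

```bash
cat > go.py <<'E'
from h import *
import sys
from scipy.spatial.transform import Rotation as R
tilt=np.deg2rad(50)
def Rt(t): 
    z=np.array([np.sin(t),0,-np.cos(t)]); y=np.array([0,1.,0]); return R.from_matrix(np.c_[np.cross(y,z),y,z])
def cmd(p,rt=None):
    s=robot.read_state(); R0=R.from_rotvec(s['orientation']); d=(np.array(p)-s['tool_pos'])/.8
    v=np.zeros(3) if rt is None else (rt*R0.inv()).as_rotvec()/np.deg2rad(30)
    return np.r_[d,v].round(4).tolist()
def st():
    s=robot.read_state(); Rr=R.from_rotvec(s['orientation']).as_matrix()
    print('t',s['t'].__round__(3),'pos',s['tool_pos'].round(4),'F',s['force'].round(2),'z',Rr[:,2].round(3),'y',Rr[:,1].round(3),'tip',(s['tool_pos']+.017*Rr[:,2]).round(4),'q',s['q'].round(2),'open',round(s['opening'],4))
E
python3 - <<'E'
from go import *
st()
print(cmd([.45,.20,.45],Rt(tilt)))
print(cmd([.45,.20,.45],Rt(np.deg2rad(25))))
E
```

```text
t 0.15 pos [0.2383 0.5502 0.2348] F [0.31 0.32 0.51] z [-0.001 -0.001 -1.   ] y [ 0.398  0.918 -0.001] tip [0.2383 0.5502 0.2178] q [ 1.08  0.13  1.49  0.    1.52 -0.09] open 0.093
[0.2646, -0.4378, 0.269, -0.3381, -1.6436, 0.7315]
[0.2646, -0.4378, 0.269, -0.1677, -0.8225, 0.7688]
```

```bash
python3 - <<'E'
import cv2
a=cv2.imread('pics/scene0.png')[255:384,235:385]; cv2.imwrite('pics/c3.png',cv2.resize(a,None,fx=4,fy=4,interpolation=cv2.INTER_CUBIC))
E
```

```text
(no output)
```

View pics/c3.png

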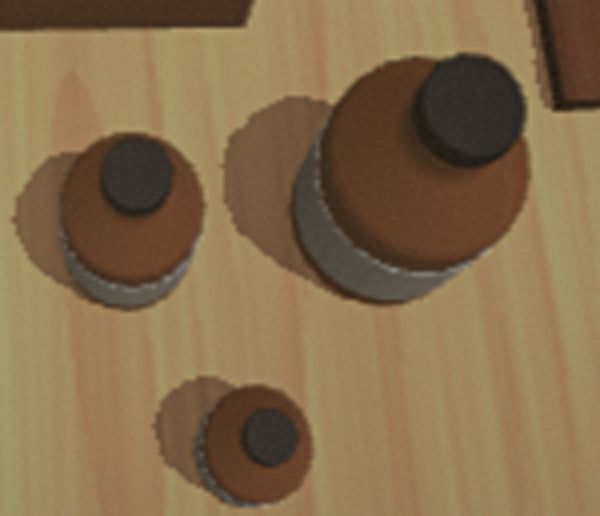

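Look-alikes: there are three amber bottles in the scene image, at (268,308) middle, (338,300) large and (299,366) small. The middle one, at about (0.60,-0.22), is the bystander. There is one lid, with its tab at about (310,150). The crop confirms the size order. All bottles lie well beside my path at y≈0.025.

{"api": "arm_command", "payload": {
  "rows": [
    [0.0,0.0,0.2,0,0,0,1],
    [0.0,0.0,0.2,0,0,0,1],
    [0.0,0.0,0.25,0,0,0,1],
    [0.265,-0.438,0.27,-0.168,-0.823,0.769,1],
    [0.265,-0.438,0.27,-0.168,-0.823,0.769,1],
    [0.265,-0.438,0.27,-0.168,-0.823,0.769,1],
    [0.265,-0.438,0.27,-0.168,-0.823,0.769,1],
    [0.265,-0.438,0.27,-0.168,-0.823,0.769,1],
    [0.265,-0.438,0.27,-0.168,-0.823,0.769,1],
    [0.265,-0.438,0.27,-0.168,-0.823,0.769,1],
    [0.265,-0.438,0.27,-0.168,-0.823,0.769,1],
    [0.265,-0.438,0.27,-0.168,-0.823,0.769,1]
  ],
  "grip_force": 10
}}

```text
t: 1.15
tool_pos: [0.4279, 0.2354, 0.4417]
orientation: [-0.002, 2.704, 0.001]
force: [1.9, 0.4, -0.0]
opening: 0.0176
```

```bash
python3 - <<'E'
from go import *
st()
print(cmd([.66,.024,.41],Rt(tilt)))
E
```

```text
t 1.15 pos [0.4279 0.2354 0.4417] F [ 1.93  0.38 -0.02] z [ 0.424  0.001 -0.906] y [-0.001  1.     0.   ] tip [0.4351 0.2354 0.4263] q [ 0.57 -0.52  1.74 -0.23  1.54 -1.04] open 0.0176
[0.2901, -0.2642, -0.0396, 0.0004, -0.8311, -0.0026]
```

{"api": "arm_command", "payload": {
  "rows": [
    [0.29,-0.264,-0.0,0,-0.83,0,1],
    [0.29,-0.264,-0.0,0,-0.83,0,1],
    [0.29,-0.264,-0.0,0,-0.83,0,1],
    [0.29,-0.264,-0.0,0,-0.83,0,1],
    [0.29,-0.264,-0.0,0,-0.83,0,1],
    [0.29,-0.264,-0.0,0,-0.83,0,1],
    [0.29,-0.264,-0.0,0,-0.83,0,1],
    [0.29,-0.264,-0.0,0,-0.83,0,1],
    [0.29,-0.264,0,0,-0.83,0,1],
    [0.29,-0.264,0,0,-0.83,0,1],
    [0.29,-0.264,0,0,-0.83,0,1]
  ]
}}

```text
t: 2.07
tool_pos: [0.6595, 0.0244, 0.4412]
orientation: [-0.001, 2.271, 0.0]
force: [0.0, 0.6, 0.3]
opening: 0.0007
```

```bash
python3 - <<'E'
from go import *
st()
snap('side','side1'); snap('scene','scene1')
# finger target: free of tab by 15mm then contact
print(cmd([.745,.024,.325],Rt(tilt)),cmd([.73,.024,.304],Rt(tilt)))
E
```

```text
t 2.067 pos [0.6595 0.0244 0.4412] F [0.03 0.58 0.31] z [ 0.765  0.001 -0.644] y [-0.001  1.    -0.   ] tip [0.6725 0.0244 0.4302] q [-0.07 -0.49  1.9   0.07  0.87 -1.66] open 0.0007
[0.1071, -0.0018, -0.1463, 0.0009, -0.0002, -0.0052] [0.0883, -0.0018, -0.1726, 0.0009, -0.0002, -0.0052]
```

View pics/side1.png

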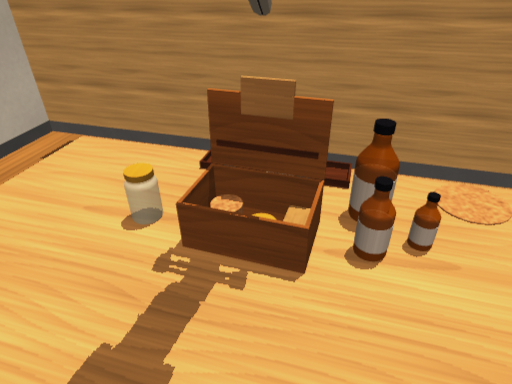

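View pics/scene1.png

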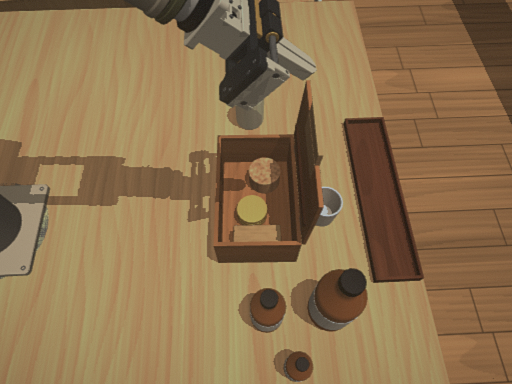

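The scene view shows the hand above and in front of the lid, with the fingers shut; the side view has the fingertips at (260,10), above the tab at (268,80). Next I go over the tab and down behind it.

{"api": "arm_command", "payload": {
  "rows": [
    [0.05,0,-0.02,0,0,0,1],
    [0.1,0,-0.05,0,0,0,1],
    [0.12,0,-0.08,0,0,0,1],
    [0.12,0,-0.12,0,0,0,1],
    [0.12,0,-0.15,0,0,0,1],
    [0.12,0,-0.16,0,0,0,1],
    [0.12,0,-0.16,0,0,0,1]
  ]
}}

```text
t: 2.75
tool_pos: [0.7537, 0.0269, 0.3101]
orientation: [-0.005, 2.274, 0.002]
force: [-1.7, -0.2, -1.1]
opening: 0.0006
```

```bash
python3 - <<'E'
from go import *
st()
a=snap('side','side2')['frame']; b=snap('scene','scene2')['frame']
cv2.imwrite('pics/m2.png',np.hstack([cv2.resize(a[30:230,150:350],None,fx=2,fy=2),cv2.resize(b[50:250,180:380],None,fx=2,fy=2)])[:,:,::-1])
E
```

```text
t 2.75 pos [0.7537 0.0269 0.3101] F [-1.75 -0.23 -1.13] z [ 0.763  0.003 -0.647] y [-0.005  1.    -0.   ] tip [0.7666 0.027  0.2991] q [-0.05 -0.17  1.88  0.08  0.57 -1.68] open 0.0006
```

View pics/m2.png

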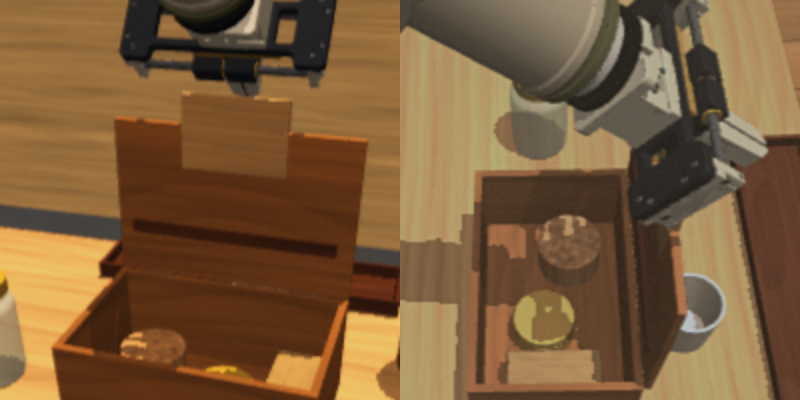

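{"api": "arm_command", "payload": {
  "rows": [
    [-0.012,0,-0.003,0,0,0,1],
    [-0.022,0,-0.006,0,0,0,1],
    [-0.03,0,-0.008,0,0,0,1],
    [-0.036,0,-0.01,0,0,0,1],
    [-0.044,0,-0.01,0,0,0,1],
    [-0.054,0,-0.01,0,0,0,1],
    [-0.064,0,-0.01,0,0,0,1],
    [-0.074,0,-0.01,0,0,0,1],
    [-0.084,0,-0.01,0,0,0,1],
    [-0.09,0,-0.011,0,0,0,1],
    [-0.09,0,-0.011,0,0,0,1]
  ]
}}

```text
t: 3.77
tool_pos: [0.6829, 0.0263, 0.3081]
orientation: [-0.005, 2.266, 0.001]
force: [-0.3, 0.3, -0.2]
opening: 0.0005
```

```bash
python3 - <<'E'
from go import *
st()
a=snap('side','side3')['frame']; b=snap('scene','scene3')['frame']
cv2.imwrite('pics/m3.png',np.hstack([cv2.resize(a[30:230,150:350],None,fx=2,fy=2),cv2.resize(b[50:250,180:380],None,fx=2,fy=2)])[:,:,::-1])
E
```

```text
t 3.767 pos [0.6829 0.0263 0.3081] F [-0.3   0.26 -0.23] z [ 0.768  0.002 -0.64 ] y [-0.004  1.    -0.001] tip [0.696  0.0263 0.2972] q [-0.06 -0.39  2.07  0.09  0.59 -1.69] open 0.0005
```

View pics/m3.png

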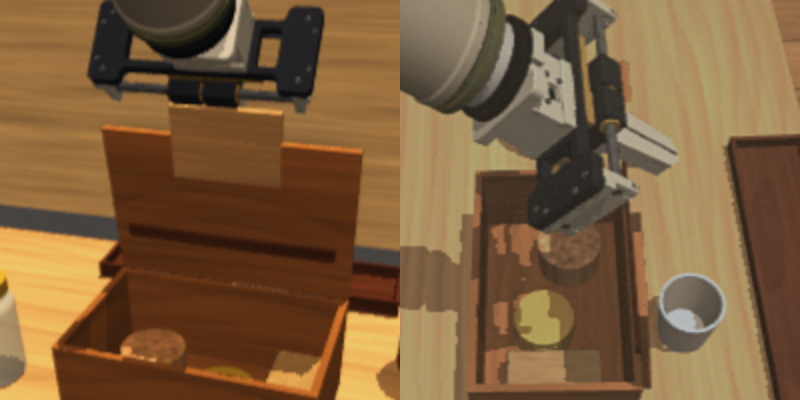

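```bash
python3 - <<'E'
from fit import *
b=np.load('pics/side3.npz')
for th in (1.5,1.45,1.4,1.35,1.3,1.25):
    W,L=model([.6011,.0255,-.0374,th]); print(th,proj([L(.2,.055,0),L(.2,-.055,0),L(.17,.13,0),L(.17,-.13,0)],b['K'],b['T']).round(1).tolist())
E
```

```text
1.5 [[236.7, 79.9], [292.6, 84.5], [203.2, 91.6], [332.2, 103.9]]
1.45 [[234.9, 81.8], [291.3, 86.6], [201.4, 93.2], [331.4, 105.9]]
1.4 [[233.0, 84.0], [290.0, 89.0], [199.6, 95.1], [330.7, 108.1]]
1.35 [[231.1, 86.6], [288.6, 91.7], [197.9, 97.2], [329.9, 110.6]]
1.3 [[229.3, 89.4], [287.2, 94.8], [196.1, 99.6], [329.1, 113.3]]
1.25 [[227.4, 92.6], [285.8, 98.1], [194.4, 102.2], [328.2, 116.3]]
```

{"api": "arm_command", "payload": {
  "rows": [
    [-0.012,0,-0.002,0,0,0,1],
    [-0.024,0,-0.004,0,0,0,1],
    [-0.035,0,-0.006,0,0,0,1],
    [-0.046,0,-0.008,0,0,0,1],
    [-0.08,0,0.021,0,0,0,1],
    [-0.115,0,0.05,0,0,0,1],
    [-0.165,0,0.05,0,0,0,1],
    [-0.215,0,0.04,0,0,0,1],
    [-0.255,0,0.01,0,0,0,1],
    [-0.27,0,-0.04,0,0,0,1]
  ]
}}

```text
t: 4.7
tool_pos: [0.5447, 0.0338, 0.3056]
orientation: [-0.002, 2.284, -0.005]
force: [0.3, 0.8, 0.7]
opening: 0.0
```

```bash
python3 - <<'E'
from go import *
st()
a=snap('side','side4')['frame']
cv2.imwrite('pics/m4.png',cv2.resize(a[30:280,130:380],None,fx=2,fy=2)[:,:,::-1])
E
```

```text
t 4.7 pos [0.5447 0.0338 0.3056] F [0.31 0.8  0.67] z [ 0.756 -0.003 -0.654] y [-0.     1.    -0.004] tip [0.5575 0.0337 0.2945] q [-0.06 -0.89  2.37  0.06  0.81 -1.66] open 0.0
```

View pics/m4.png

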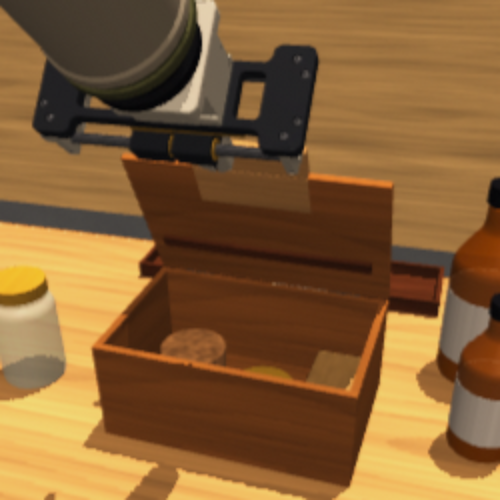

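```bash
cat > kin.py <<'E'
import numpy as np
from scipy.optimize import least_squares, fsolve
D=np.array([[.131,1.489,1.523,.5996,.2348],[-.52,1.74,1.54,.488,.4417],[-.49,1.90,.87,.66,.4412],[-.17,1.88,.57,.754,.3101],[-.39,2.07,.59,.683,.3081],[-.89,2.37,.81,.5455,.3056]])
def fk(p,q2,q3,q5):
    a1,d1,L1,L2,e,Lt=p; b=q2+q3; c=b+q5
    return a1+L1*np.sin(q2)+L2*np.sin(b)-e*np.cos(b)+Lt*np.sin(c), d1+L1*np.cos(q2)+L2*np.cos(b)+e*np.sin(b)+Lt*np.cos(c)
w=np.array([1,.1,1,1,1,1])
def res(p):
    r,z=fk(p,*D[:,:3].T); return np.r_[(r-D[:,3])*w,(z-D[:,4])*w,(p-np.array([0.05,.4,.4,.4,0,.25]))*.01]
o=least_squares(res,[.05,.4,.4,.4,0,.25]); P=o.x
if __name__=='__main__':
    print(P.round(4)); print((res(P)*1000).round(1))
    for x,z in [(.545,.306),(.52,.25),(.522,.212),(.50,.2),(.48,.22),(.48,.15),(.49,.11),(.46,.1),(.46,.28)]:
        out=[]
        for tl in (50,40,30,20,10,0):
            c=np.pi-np.deg2rad(tl)
            f=lambda v:np.subtract(fk(P,v[0],v[1],c-v[0]-v[1]),(x,z))
            best=None
            for g in ([-.5,2],[-.8,2.3],[0,1.5]):
                v,_,k,_=fsolve(f,g,full_output=1)
                if k==1: best=v
            out.append('none' if best is None else f'{best[0]:.2f}/{best[1]:.2f}/{c-best.sum():.2f}')
        print(x,z,out)
E
python3 kin.py
```

```text
[-0.0092  0.3236  0.3686  0.5644 -0.0624  0.3632]
[-0.5  0.6  0.1  0.4 -0.  -0.1  1.   0.  -0.1  0.2 -0.8 -0.2 -0.6 -0.8
 -0.3  1.6 -0.6  1.1]
0.545 0.306 ['-0.91/2.39/0.79', '-0.73/2.22/0.96', '-0.56/2.05/1.13', '-0.38/1.88/1.30', '-0.21/1.71/1.47', '-0.04/1.54/1.64']
0.52 0.25 ['-1.03/2.54/0.76', '-0.82/2.36/0.90', '-0.63/2.19/1.06', '-0.45/2.02/1.22', '-0.27/1.85/1.38', '-0.09/1.69/1.54']
0.522 0.212 ['-1.00/2.60/0.67', '-0.79/2.42/0.82', '-0.60/2.24/0.98', '-0.42/2.07/1.14', '-0.24/1.90/1.31', '-0.07/1.73/1.47']
0.5 0.2 ['-1.14/2.68/0.73', '-0.89/2.49/0.85', '-0.68/2.31/0.99', '-0.49/2.14/1.14', '-0.30/1.97/1.30', '-0.12/1.81/1.46']
0.48 0.22 ['-1.31/2.71/0.87', '-1.01/2.51/0.94', '-0.77/2.33/1.06', '-0.57/2.16/1.20', '-0.37/1.99/1.35', '-0.19/1.83/1.50']
0.48 0.15 ['-1.31/2.83/0.74', '-0.96/2.61/0.79', '-0.72/2.42/0.92', '-0.52/2.25/1.06', '-0.32/2.08/1.21', '-0.14/1.91/1.37']
0.49 0.11 ['-1.09/2.82/0.54', '-0.83/2.62/0.65', '-0.62/2.44/0.80', '-0.43/2.26/0.96', '-0.25/2.09/1.12', '-0.07/1.92/1.29']
0.46 0.1 ['none', '-1.03/2.73/0.74', '-0.75/2.53/0.84', '-0.53/2.35/0.97', '-0.33/2.18/1.12', '-0.14/2.01/1.27']
0.46 0.28 ['-1.40/2.63/1.03', '-1.10/2.44/1.10', '-0.86/2.27/1.21', '-0.65/2.10/1.34', '-0.45/1.94/1.48', '-0.27/1.79/1.62']
```

{"api": "arm_command", "payload": {
  "rows": [
    [-0.03,-0.003,-0.03,0,0.2,0,1],
    [-0.041,-0.007,-0.07,0,0.4,0,1],
    [-0.041,-0.007,-0.105,0,0.63,0,1],
    [-0.041,-0.007,-0.127,0,0.83,0,1],
    [-0.041,-0.007,-0.127,0,0.83,0,1],
    [-0.041,-0.007,-0.127,0,0.83,0,1]
  ]
}}

```text
t: 5.25
tool_pos: [0.5095, 0.0288, 0.1912]
orientation: [-0.004, 2.734, -0.002]
force: [0.1, -0.8, 0.5]
opening: 0.0008
```

```bash
python3 - <<'E'
from go import *
st()
a=snap('side','side5')['frame']
cv2.imwrite('pics/m5.png',cv2.resize(a[30:280,130:380],None,fx=2,fy=2)[:,:,::-1])
E
```

```text
t 5.25 pos [0.5095 0.0288 0.1912] F [ 0.09 -0.79  0.46] z [ 0.396 -0.001 -0.918] y [-0.002  1.    -0.002] tip [0.5162 0.0287 0.1756] q [-0.06 -0.51  2.18  0.03  1.06 -1.64] open 0.0008
```

View pics/m5.png

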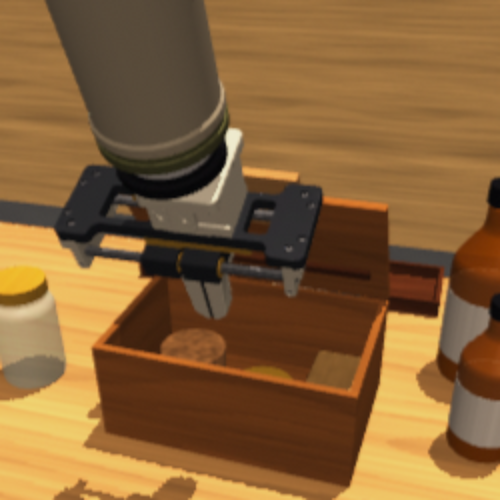

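The fingers are now in front of and under the tab's path, at side image ≈(236,175). The lid is still falling behind them, at roughly 1 rad. I hold here for the catch.

{"api": "arm_command", "payload": {
  "rows": [
    [0,0,0,0,0,0,1],
    [0,0,0,0,0,0,1],
    [0,0,0,0,0,0,1],
    [0,0,0,0,0,0,1],
    [0,0,0,0,0,0,1],
    [0,0,0,0,0,0,1],
    [0,0,0,0,0,0,1],
    [0,0,0,0,0,0,1],
    [0,0,0,0,0,0,1],
    [0,0,0,0,0,0,1],
    [0,0,0,0,0,0,1]
  ]
}}

```text
t: 6.22
tool_pos: [0.5099, 0.0288, 0.1934]
orientation: [-0.004, 2.73, -0.003]
force: [-0.7, 0.3, -1.7]
opening: 0.0006
```

```bash
python3 - <<'E'
from go import *
st()
a=snap('side','side6')['frame']
cv2.imwrite('pics/m6.png',cv2.resize(a[30:280,130:380],None,fx=2,fy=2)[:,:,::-1])
E
```

```text
t 6.217 pos [0.5099 0.0288 0.1934] F [-0.66  0.34 -1.66] z [ 0.401 -0.001 -0.916] y [-0.002  1.    -0.003] tip [0.5167 0.0288 0.1778] q [-0.06 -0.51  2.18  0.03  1.06 -1.64] open 0.0006
```

View pics/m6.png

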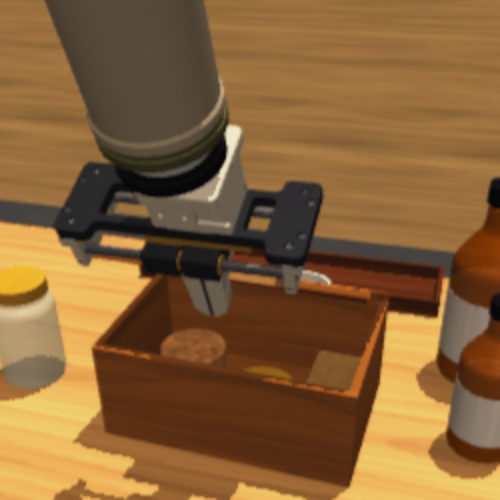

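```bash
python3 - <<'E'
from go import *
b=snap('scene','scene6')['frame'];st()
cv2.imwrite('pics/m6b.png',cv2.resize(b[50:290,150:390],None,fx=2.4,fy=2.4)[:,:,::-1])
from fit import model
d=np.load('pics/scene6.npz')
for th in (.4,.45,.5,.55,.6):
    W,L=model([.6011,.0255,-.0374,th]); print(th,((proj([L(.17,-.13,.008),L(.17,-.13,0)],d['K'],d['T'])-[150,50])*2.4).round(0).tolist())
E
```

```text
t 6.317 pos [0.5099 0.0288 0.1934] F [-0.98 -0.2  -0.91] z [ 0.401 -0.001 -0.916] y [-0.002  1.    -0.003] tip [0.5167 0.0287 0.1778] q [-0.06 -0.51  2.18  0.03  1.06 -1.64] open 0.0004
0.4 [[164.0, 437.0], [160.0, 441.0]]
0.45 [[168.0, 433.0], [164.0, 437.0]]
0.5 [[173.0, 429.0], [169.0, 433.0]]
0.55 [[179.0, 425.0], [174.0, 429.0]]
0.6 [[185.0, 421.0], [180.0, 425.0]]
```

View pics/m6b.png

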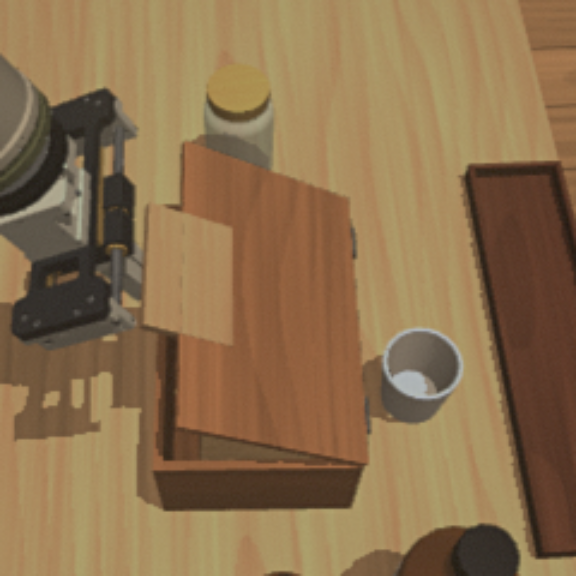

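{"api": "arm_command", "payload": {
  "rows": [
    [0,0,0,0,0,0,1],
    [0,0,0,0,0,0,1],
    [-0.004,0,-0.0065,0,0,0,1],
    [-0.007,0,-0.013,0,0,0,1],
    [-0.0105,0,-0.02,0,0,0,1],
    [-0.014,0,-0.0265,0,0,0,1],
    [-0.017,0,-0.0335,0,0,0,1],
    [-0.0195,0,-0.0405,0,0,0,1],
    [-0.022,0,-0.0475,0,0,0,1],
    [-0.0245,0,-0.0545,0,0,0,1],
    [-0.0265,0,-0.062,0,0,0,1],
    [-0.0285,0,-0.069,0,0,0,1]
  ]
}}

```text
t: 7.32
tool_pos: [0.4869, 0.0288, 0.1376]
orientation: [-0.004, 2.73, -0.003]
force: [0.2, 0.7, -0.2]
opening: 0.0003
```

```bash
python3 - <<'E'
from go import *
b=snap('scene','scene7')['frame'];st()
cv2.imwrite('pics/m7.png',cv2.resize(b[50:290,150:390],None,fx=2.4,fy=2.4)[:,:,::-1])
from fit import model
d=np.load('pics/scene7.npz')
for th in (0,.1,.15,.2,.25,.3):
    W,L=model([.6011,.0255,-.0374,th]); print(th,((proj([L(.17,-.13,.008),L(.17,-.13,0)],d['K'],d['T'])-[150,50])*2.4).round(0).tolist())
E
```

```text
t 7.367 pos [0.4859 0.0288 0.1361] F [-1.53 -0.39 -2.71] z [ 0.399 -0.001 -0.917] y [-0.002  1.    -0.002] tip [0.4927 0.0288 0.1205] q [-0.06 -0.55  2.31  0.03  0.97 -1.65] open 0.0002
0 [[150.0, 467.0], [151.0, 471.0]]
0.1 [[150.0, 460.0], [150.0, 463.0]]
0.15 [[151.0, 456.0], [150.0, 460.0]]
0.2 [[152.0, 452.0], [151.0, 456.0]]
0.25 [[154.0, 448.0], [152.0, 452.0]]
0.3 [[157.0, 445.0], [154.0, 448.0]]
```

View pics/m7.png

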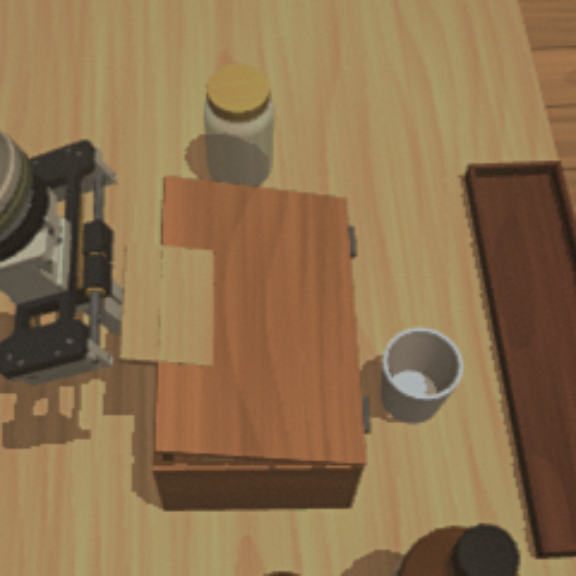

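{"api": "arm_command", "payload": {
  "rows": [
    [-0.001,0,-0.005,0,0,0,1],
    [-0.002,0,-0.01,0,0,0,1],
    [-0.003,0,-0.015,0,0,0,1],
    [-0.004,0,-0.02,0,0,0,1],
    [-0.0045,0,-0.025,0,0,0,1],
    [-0.005,0,-0.03,0,0,0,1],
    [-0.0055,0,-0.0345,0,0,0,1],
    [-0.006,0,-0.039,0,0,0,1],
    [-0.006,0,-0.043,0,0,0,1],
    [-0.006,0,-0.047,0,0,0,1],
    [-0.006,0,-0.051,0,0,0,1],
    [-0.006,0,-0.055,0,0,0,1]
  ]
}}

```text
t: 8.37
tool_pos: [0.4814, 0.0288, 0.092]
orientation: [-0.004, 2.731, -0.003]
force: [0.6, 0.2, -0.4]
opening: 0.0009
```

```bash
python3 - <<'E'
from go import *
b=snap('scene','scene8')['frame'];st()
cv2.imwrite('pics/m8.png',cv2.resize(b[50:290,150:390],None,fx=2.4,fy=2.4)[:,:,::-1])
E
```

```text
t 8.417 pos [0.481  0.0288 0.0913] F [ 0.16  0.12 -0.66] z [ 0.398 -0.001 -0.917] y [-0.002  1.    -0.002] tip [0.4878 0.0288 0.0757] q [-0.07 -0.5   2.37  0.03  0.87 -1.65] open 0.0006
```

View pics/m8.png

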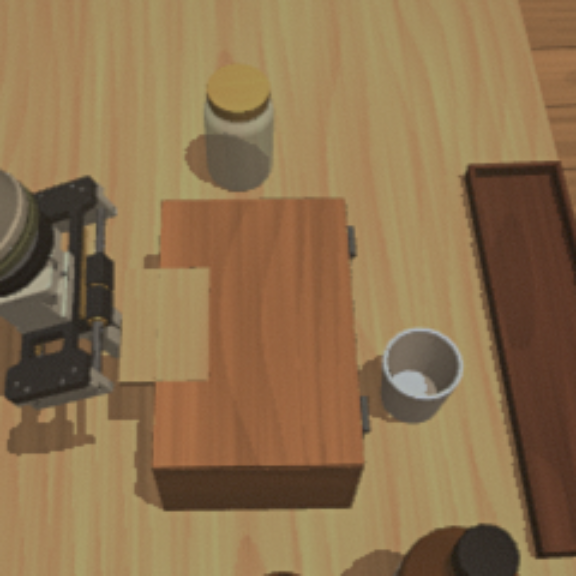

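{"api": "arm_command", "payload": {
  "rows": [
    [-0.005,0,-0.004,0,0,0,1],
    [-0.015,0,-0.005,0,0,0,1],
    [-0.025,0,-0.005,0,0,0,1],
    [-0.035,0,-0.003,0,0,0,1],
    [-0.04,0,0.0,0,0,0,1],
    [-0.04,0,0.03,0,0,0,1],
    [-0.04,0,0.07,0,0,0,1],
    [-0.045,0,0.11,0,0.1,0,1],
    [-0.05,0,0.15,0,0.2,0,1],
    [-0.05,0,0.18,0,0.3,0,1],
    [-0.05,0,0.18,0,0.3,0,1]
  ]
}}

```text
t: 9.33
tool_pos: [0.4447, 0.0285, 0.2432]
orientation: [-0.004, 2.88, -0.004]
force: [1.7, 0.1, 0.1]
opening: 0.0006
```

```bash
python3 - <<'E'
from go import *
from fit import model
b=snap('scene','scene9')['frame'];a=snap('side','side9')['frame'];st()
cv2.imwrite('pics/m9.png',np.hstack([b[60:384,100:460],a[60:384,80:460]])[:,:,::-1])
d=np.load('pics/scene9.npz')
for th in (0,.03,.06): W,L=model([.6011,.0255,-.0374,th]); print(th,proj([L(.17,-.13,.008),L(.17,.13,.008),L(.2,-.055,.008)],d['K'],d['T']).round(1).tolist())
a=cv2.resize(b[120:270,200:350],None,fx=4,fy=4)[:,:,::-1];cv2.imwrite('pics/c9.png',a)
E
```

```text
t 9.433 pos [0.4423 0.0287 0.237 ] F [-0.21  0.29 -0.29] z [ 0.253 -0.002 -0.967] y [-0.003  1.    -0.002] tip [0.4466 0.0287 0.2206] q [-0.06 -0.6   2.12  0.01  1.36 -1.64] open 0.0005
0 [[212.4, 244.7], [217.1, 132.9], [198.9, 209.0]]
0.03 [[212.3, 243.8], [217.1, 131.6], [198.6, 207.8]]
0.06 [[212.3, 242.9], [217.1, 130.2], [198.5, 206.5]]
```

View pics/m9.png

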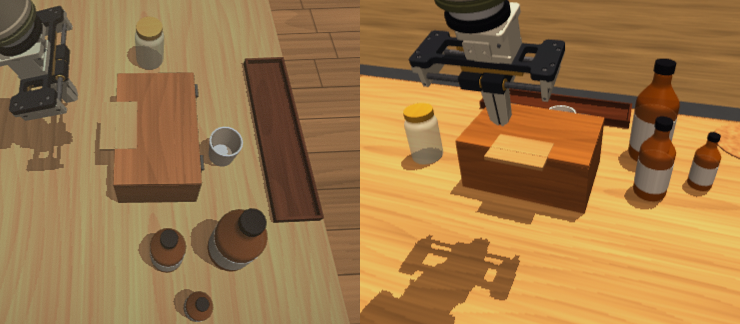

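View pics/c9.png

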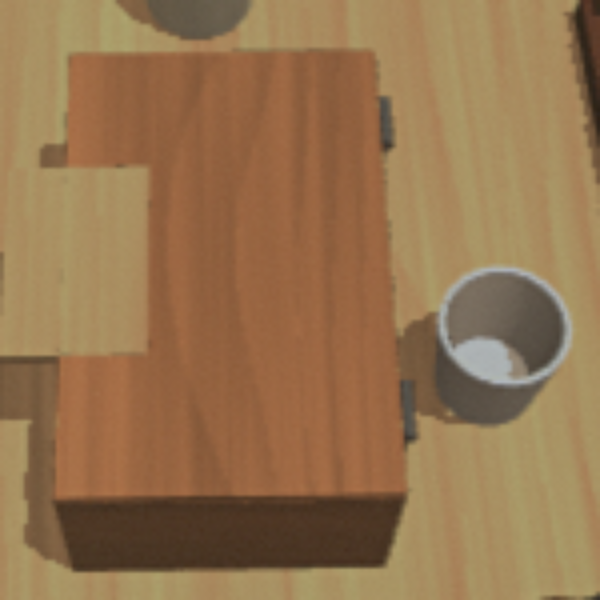

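The lid lies flush on the rim with no gap: its near front corner is at (214,244.5) against (212.4,244.7) predicted for shut. The jar, bottle and cup are where they were, and the hand is clear. I let the arm settle and hand in.

{"api": "arm_command", "payload": {
  "rows": [
    [-0.02,0,0.03,0,0,0,1],
    [-0.02,0,0.03,0,0,0,1],
    [-0.02,0,0.03,0,0,0,1],
    [-0.02,0,0.03,0,0,0,1],
    [-0.02,0,0.03,0,0,0,1],
    [-0.02,0,0.03,0,0,0,1]
  ]
}}

```text
t: 9.93
tool_pos: [0.4258, 0.0288, 0.2594]
orientation: [-0.004, 2.888, -0.003]
force: [-0.2, 0.2, -0.2]
opening: 0.0005
```

```bash
python3 - <<'E'
from go import *
st(); print(ticket.close_job())
E
```

```text
t 9.933 pos [0.4258 0.0288 0.2594] F [-0.24  0.21 -0.19] z [ 0.251 -0.001 -0.968] y [-0.003  1.    -0.002] tip [0.4301 0.0287 0.2429] q [-0.07 -0.65  2.12  0.02  1.42 -1.64] open 0.0005
the job is handed in; nothing more can be done
None
```

The lid is shut and I handed the job in at about 10 s; the hand-in gives no verdict. I drew the lid forward over its tab with the closed fingers and let it fall. I then caught it on the outside of the fingers at about 0.54 rad and lowered it until it was shut.

- **Lid:** the last pictures show it flush on the rim. Its corner pixels fit an angle of about 0, though they cannot tell that from 0.03 rad with much margin.
- **Surroundings:** the jar, bottle and cup look unmoved and upright by eye; I did not re-measure their positions. The hand is clear, and the tool force is near zero.
- **Off plan:** my first path to the front of the lid ran joint 2 to its lower limit (-0.89 rad as read, to two decimals) because the tool was tilted 50°. I cut the tilt to about 25° while the lid was still falling and made the catch from there.
- **Contact:** the force readings I took never passed about 3 N, but they came only between moves, so I have no reading at the moment of the catch.

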